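# Back the dish carousel up by one notch

### The job

Turn the dish carousel back by one notch: with a fingertip, push the red ball of the ratchet pawl away from the wheel until the pawl lifts out of the teeth and stays tipped back, then push one of the blue pins so that the wheel turns one notch backward (clockwise seen from above, a twelfth of a turn). Then push the red ball back so that the pawl drops fully into the next gap and locks the wheel there. Leave the dishes in their places on the wheel and everything around the carousel where it stands.

Things in the scene. Friction and masses are not known exactly. Their poses are not given: they have to be found in the camera images.
- carousel: Fixed carousel for culture dishes: white base plate 285 x 200 x 12 mm (x from -125 to 160 mm) under a flat aluminium wheel, 220 mm across, upper face 50 mm above the work surface, turning about an upright axis. Origin on the wheel's axis at the height of the work surface; z up; the x axis points from the wheel's axis to the pawl.
- wheel (a joint): Wheel angle, rad; grows anticlockwise seen from above (feed); backward = clockwise = smaller. Starts at 0.02 to 0.09. A notch is 0.524. With the pawl down it only plays from -0.035 to 0.14: an upright tooth face stops it clockwise, a ramp lifts the pawl the other way. One notch back, the pawl sits fully down from -0.558 to -0.384. Slight friction (1 N at a pin): it stays where left.
- pawl (a joint): Pawl angle, rad: 0 = fully down between teeth, 1.2 = tipped back on its stop; about 0.25 with its nose on top of a tooth. Pushing ball or stem away from the wheel's axis lifts it. Weighted (60 g): below about 0.65 it falls down again, past 0.7 it falls back to 1.2 by itself and stays. Pushing the ball towards the wheel's axis makes it drop again.
- pawl_hinge (a point): Middle of the pawl's level hinge pin (along the carousel's y), 128 mm from the wheel's axis, 75 mm above the work surface, between two aluminium cheeks (y 12 to 22 mm either side, x 114 to 150 mm, tops 82 mm high). Orange pawl: arm 30 mm towards the wheel's axis; at its end a nose 10 mm wide goes down and a stem (12 mm wide, 6 mm thick) goes up to the red ball.
- pawl_ball (a point): Centre of the pawl's red ball, 18 mm across. Pawl down: 30 mm from the hinge towards the wheel's axis and 56 mm above the hinge (131 mm above the work surface). Tipped back: 41 mm beyond the hinge, away from the wheel, and 48 mm above it. Moves in an arc about the hinge.
- wheel_hub (a point): Top centre of the black hub in the middle of the wheel, 28 mm across, 80 mm above the work surface.
- push_pin (a point): Top centre of one of six equal blue push pins on the wheel, 8 mm across, from 50 to 85 mm above the work surface, 72 mm from the wheel's axis, one every 60 degrees. This one stands on the side away from the pawl: at wheel = 0 at 210 degrees, anticlockwise from the carousel's x axis. Turns with the wheel.
- tooth (a point): Top edge of the upright face of one of the twelve steel ratchet teeth, on the side away from the pawl. The teeth stand on the rim 89 to 107 mm from the axis, 9 mm high, one every 30 degrees; upright face on the clockwise side, ramp on the other, a flat gap between. Turns with the wheel.
- bottle: Amber bottle with white cap, 56 mm across, 120 mm high, origin under its centre; stands beside the carousel. Leave alone.
- beaker: Glass beaker, 66 mm across, 75 mm high, origin under its centre; stands beside the carousel. Leave alone.
- tipbox: Blue box of pipette tips with a clear lid, 80 x 115 x 67 mm, origin under its centre. Leave alone.
- jar: Glass jar with green lid, 72 mm across, 70 mm high, origin under its centre. Leave alone.
- pipette: White hand pipette lying on the work surface along its x axis, 240 mm long, 26 mm thick. Leave alone.
- dish0: Loose white culture dish with a red dot, 35 mm across, 12 mm high, lying on the wheel 40 mm from its axis; origin under its centre. It rides round with the wheel.
- seat0 (a point): Place on the wheel's upper face where the dish with the red dot belongs; turns with the wheel.
- dish1: Loose white culture dish with a yellow dot, 35 mm across, 12 mm high, lying on the wheel 40 mm from its axis; origin under its centre. It rides round with the wheel.
- seat1 (a point): Place on the wheel's upper face where the dish with the yellow dot belongs; turns with the wheel.
- dish2: Loose white culture dish with a blue dot, 35 mm across, 12 mm high, lying on the wheel 40 mm from its axis; origin under its centre. It rides round with the wheel.
- seat2 (a point): Place on the wheel's upper face where the dish with the blue dot belongs; turns with the wheel.
Mind the look-alikes: they are no part of the job. Leave any green look-alike of the dish0 alone.

How it is judged (in metres and radians):
On the way, in this order (a step that is already met when the one before it is completed fails the run):
1. the pawl is tipped back (past 1.0 rad) with the wheel still in its first notch (value of joint pawl above 1 rad and value of joint wheel between -0.2 and 0.3 rad), for 0.2 s.
2. the wheel is turned back by about one notch with the pawl still tipped back (value of joint pawl above 1 rad and value of joint wheel between -0.75 and -0.33 rad), for 0.2 s.
At the end, for the whole second after the job is handed in: The pawl is fully down (joint below 0.08 rad) in the gap one notch back (wheel between -0.58 and -0.36 rad), the wheel is at rest and each dish lies within 20 mm of its place on the wheel (value of joint pawl below 0.08 rad and value of joint wheel between -0.58 and -0.36 rad and velocity of joint wheel between -0.03 and 0.03 rad/s and distance between dish0 and seat0 below 0.02 m and distance between dish1 and seat1 below 0.02 m and distance between dish2 and seat2 below 0.02 m); the robot touches nothing.
It fails at once if a dish is lifted, or pushed more than 20 mm from its place on the wheel (distance between dish0 and seat0 above 0.02 m or distance between dish1 and seat1 above 0.02 m or distance between dish2 and seat2 above 0.02 m).
It fails at once if the bottle, beaker, tip box, jar or pipette is moved by more than 30 mm (distance of any of bottle, beaker, tipbox, jar, pipette from where it was at the start of the episode above 0.03 m).
It also fails if it takes over 50 s, if anything falls off the work surface, if the arm or the gripper's body presses on something with over 40 N, if the wrist force passes 120 N, or if a joint passes its speed limit or range.

### The arm

A 6-joint arm with a two-finger parallel gripper is mounted at the origin on the work surface. World frame = base frame: x ahead of the robot, y to its left, z up, the work surface at z = 0. Lengths are in m, angles in degrees, forces in N, time in s.
With the tool pointing down it reaches from about 0.4 to 0.825 m from the base axis. Payload 7 kg.
Tool frame: the origin (TCP) lies at the very end of the fingers, on their centre line; the grasp point (between the pads) lies 19 mm behind it (r.hold_point_z is the distance from the TCP to the grasp point, in m); x points along the fingers, y is the direction in which the jaws open and shut, and the axes are right-handed (so a half turn about x gives the same grasp; the last joint's range is limited). The gripper opens to 88 mm and grips with 3 to 60 N. Pads are 19 mm wide; open, the fingers measure 130 mm over their backs; the gripper's body (78 mm by 193 mm) begins 47 mm behind the grasp point.
Start: joints at [84.402, 20.546, 0.682, 0, -70.136, -16.507], TCP at [0.254, 0.625, 0.227] pointing down, gripper open.
Joint ranges: [-176.03, 176.03], [-82.01, 121.73], [-58.28, 71.71], [-173.87, 95.51], [-174.79, -0.11], [-173.66, 173.66]. Speed limits (degrees/s): [136.94, 136.94, 172.46, 180, 180, 180].

### API

Orientations are given as [roll, pitch, yaw] about the fixed x, y, z axes, in that order (R = Rz(yaw) Ry(pitch) Rx(roll)).
In Python, from plant import r gives the robot as it stands. The module is installed in compiled form; this text tells all that it offers.
- The arm moves only by the shell command python3 -m creep 'ROWS' [FORCE]. ROWS is JSON, a list of rows, each a list of 7 numbers: the turn, a rotation vector about the tool's x, y, z in rad, then the shift along the tool's x, y, z in cm, then the opening in per cent of the stroke, from 0 (shut) to 100 (fully open). In form: [[rx, ry, rz, x, y, z, fingers], ...]. A call has 1 to 8 rows; each row shifts and turns the commanded pose from where the row before left it, along the tool's axes as they then stand; what a row does not reach is not made up. A row lasts 1/10 s, in which the tool goes at most 50 mm and 8.59 degrees, less where a joint would pass 70% of its speed; a pose out of reach is approached as far as the arm can. A call is refused whole if a number of a shift passes 5 or a number of a turn 0.15, either way. A call with a gripper value outside its range is refused whole. The fingers move at their own pace and stop on an object; FORCE is the grip in N (left out, the last holds). Time passes only in rows, so rows that do not move let the fingers close. It gives the time, the measured TCP pose, the force and the opening at its end, in the units of the state.
- r.get_state(): the state, without advancing time (a new reading comes with each control period).
- r.capture(name): name is "scene" or "top" or "wrist"; returns (picture, depth): 420x560x3 uint8, blue, green, red; 420x560 float32, m along the optical axis (not along the pixel's ray), 0 where there is no reading.
- r.camera_info(name): a dict with "fovy" (degrees; the focal length in pixels is half the picture's height over the tangent of half this angle, whatever the lens; pixels are square), "cx", "cy" (the principal point, pixels), "camera_from_world" (4x4, takes a point from world to camera coordinates). Camera axes: x right, y down, z forward; pixel columns grow to the right and rows downward; lengths in m; the calibration is good to about 2 mm. A picture is of the moment at which its call begins: read the wrist's pose just before it. camera_info takes no time and is no camera call; for the wrist camera it gives the pose at the moment of the call.
- r.close_job(): hands the job in, once; it reports no verdict.
Trained networks look in the newest picture that a camera, given by its name, has taken for a name from the list of things; names that differ only in an ending like _2 or _b are one class to them, and where a whole thing is asked for, a point or a joint stands for the part that bears it (a point fixed in the world has none). Each returns a list of dicts, best first, with "score" (0 to 1); they miss things now and then, are a little off and sometimes report something else, mostly with a low value. They report only what shows in the picture. A call takes as long as a camera call. They do not tell look-alikes from the thing itself.
- r.look_for(query, camera): "rect" ([left, top, right, bottom] in pixels, round what is visible of it).
- r.masks_of(query, camera): "pixels" (420x560 bool, what is visible of it) and "rect" ([left, top, right, bottom] in pixels, round what is visible of it).
The state is a dict: "time_s": time; "joints": joint angles; "qd": joint speeds; "joint_torque": joint torques, N m; "tcp_pos": TCP position; "eef_rot": TCP orientation; "contact_force": force on the tool from outside, world axes, zero at the start; "moment": the same for the moment, N m; "gripper_width": finger opening in m.
Only numpy, scipy, OpenCV 4.12 (cv2) and the standard library are available. Lean on these libraries where they do the work, as an engineer would, in place of code of your own. Each camera call takes 0.05 s, during which the arm holds its last target. There are 200 camera calls.

## Working session

There is one attempt and no reset: what is moved stays moved. The work goes in short steps, Python scripts to look and compute and a shell command to move; the robot and the scene stay as the last step left them, time stands still between calls to the robot, and variables do not carry over. Pictures are saved under pics/ and viewed, about 8 in all and at most 12, crops included, and the job is handed in when it is done.

```bash
mkdir -p pics
cat > h.py <<'E'
import numpy as np, cv2
from plant import r
from scipy.spatial.transform import Rotation as R
def cam(n):
    c=r.camera_info(n); f=210/np.tan(np.radians(c['fovy'])/2); return f,c['cx'],c['cy'],np.array(c['camera_from_world'])
def unproj(n,u,v,d,c=None):
    f,cx,cy,T=c or cam(n); p=np.array([(u-cx)*d/f,(v-cy)*d/f,d,1]); return (np.linalg.inv(T)@p)[:3]
def proj(n,p,c=None):
    f,cx,cy,T=c or cam(n); q=T@np.append(p,1); return np.array([f*q[0]/q[2]+cx,f*q[1]/q[2]+cy])
def plane(n,u,v,z):
    f,cx,cy,T=cam(n); Ti=np.linalg.inv(T); d=Ti[:3,:3]@[(u-cx)/f,(v-cy)/f,1]; o=Ti[:3,3]; return o+d*(z-o[2])/d[2]
E
python3 - <<'E'
from h import *
s=r.get_state(); print(s)
for n in ['top','scene']:
    im,d=r.capture(n); cv2.imwrite(f'pics/{n}0.png',im); np.save(f'{n}.npy',d)
    for q in ['pawl_ball','wheel_hub','pawl_hinge','push_pin','bottle','beaker','tipbox','jar','pipette','dish0','dish1','dish2']:
        for m in r.masks_of(q,n)[:3]:
            p=m['pixels']; v,u=np.nonzero(p); dd=np.median(d[p][d[p]>0]) if (d[p]>0).any() else 0
            print(n,q,round(m['score'],2),np.round(m['rect']),[round(u.mean(),1),round(v.mean(),1)],np.round(unproj(n,u.mean(),v.mean(),dd),3) if dd else None)
print(r.get_state()['time_s'])
E
```

```text
{'time_s': 0.0, 'joints': array([ 8.44018445e+01,  2.05923680e+01,  6.33495960e-01, -2.11807650e-02,
       -7.01335268e+01, -1.65086750e+01]), 'qd': array([-0.05630932, -0.00984876,  0.1384185 ,  0.00736585,  0.06107282,
        0.07119578]), 'joint_torque': array([ 1.87458012e-03, -5.82719529e+01,  2.93049413e+01,  6.99699953e+00,
        7.22914396e-03, -1.47234255e-04]), 'tcp_pos': array([0.25384193, 0.62493237, 0.22560669]), 'eef_rot': array([  94.34955384,   89.90547947, -107.76449059]), 'contact_force': array([ 0.09068495,  0.17334626, -0.41326049]), 'moment': array([-0.01454996,  0.00515761, -0.01460079]), 'gripper_width': 0.08767695298940083}
top pawl_ball 0.75 [440. 250. 477. 280.] [np.float64(459.0), np.float64(267.4)] [ 0.484 -0.41   0.065]
top pawl_ball 0.52 [284. 198. 306. 212.] [np.float64(292.3), np.float64(204.8)] [0.587 0.03  0.081]
top wheel_hub 0.58 [210. 166. 291. 249.] [np.float64(249.1), np.float64(206.7)] [0.574 0.143 0.051]
top pawl_hinge 0.75 [201. 166. 310. 249.] [np.float64(257.2), np.float64(209.3)] [0.571 0.122 0.042]
top push_pin 0.91 [205. 166. 289. 24
[... 3224 characters left out ...]
0.144 0.055]
scene dish0 0.47 [315. 202. 329. 216.] [np.float64(321.7), np.float64(207.0)] [0.547 0.16  0.061]
scene dish1 0.62 [318. 220. 327. 232.] [np.float64(321.0), np.float64(228.9)] [0.619 0.163 0.061]
scene dish1 0.6 [273. 187. 356. 258.] [np.float64(314.0), np.float64(222.6)] [0.598 0.144 0.055]
scene dish1 0.47 [315. 202. 329. 216.] [np.float64(321.7), np.float64(207.0)] [0.547 0.16  0.061]
scene dish2 0.62 [318. 220. 327. 232.] [np.float64(321.0), np.float64(228.9)] [0.619 0.163 0.061]
scene dish2 0.6 [273. 187. 356. 258.] [np.float64(314.0), np.float64(222.6)] [0.598 0.144 0.055]
scene dish2 0.47 [315. 202. 329. 216.] [np.float64(321.7), np.float64(207.0)] [0.547 0.16  0.061]
1.3
```

Run:
```python
import cv2,numpy as np
a=cv2.imread('pics/top0.png')[110:270,130:350]; b=cv2.imread('pics/scene0.png')[150:310,210:430]
a=cv2.resize(a,None,fx=3.6,fy=3.6,interpolation=3)[:, :790]; cv2.imwrite('pics/top0c.png',a)
b=cv2.resize(b,None,fx=3.6,fy=3.6,interpolation=3)[:, :790]; cv2.imwrite('pics/scene0c.png',b)
```

```text
(no output)
```

View pics/top0c.png

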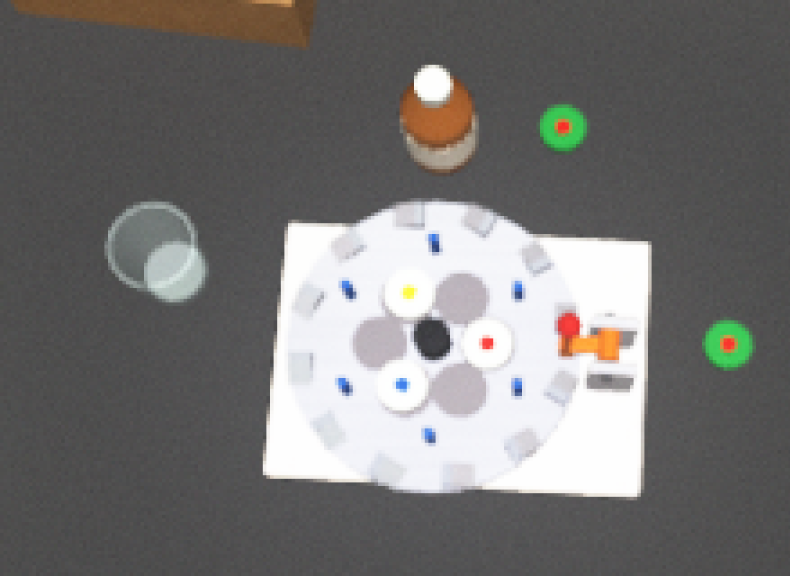

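View pics/scene0c.png

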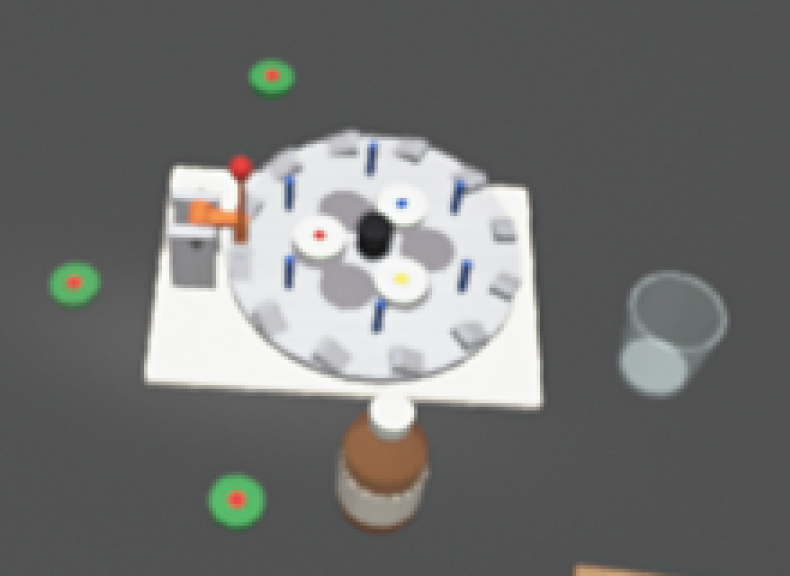

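```bash
cat > fit.py <<'E'
from h import *
from scipy.optimize import least_squares
def blobs(hsv,lo,hi,mina,maxa,box):
    m=cv2.inRange(hsv,lo,hi); k=np.zeros_like(m); k[box[1]:box[3],box[0]:box[2]]=1; m*=k
    n,l,s,c=cv2.connectedComponentsWithStats(m); return [(c[i],s[i][4]) for i in range(1,n) if mina<=s[i][4]<=maxa]
def fit(files=('pics/top0.png','pics/scene0.png')):
    obs={}
    for n,fn,box in (('top',files[0],(200,150,320,260)),('scene',files[1],(240,180,365,265))):
        h=cv2.cvtColor(cv2.imread(fn),cv2.COLOR_BGR2HSV)
        obs[n]=dict(pin=blobs(h,(105,120,60),(128,255,255),4,60,box),red=blobs(h,(0,170,90),(4,255,255),8,400,box),blk=blobs(h,(0,0,0),(179,255,55),25,400,box))
    return obs
if __name__=='__main__':
    for n,o in fit().items():
        for k,v in o.items(): print(n,k,[(np.round(c,1).tolist(),int(a),np.round(plane(n,*c,{'pin':.0675,'red':.131,'blk':.072}[k])[:2],4).tolist()) for c,a in v])
E
python3 fit.py
```

```text
top pin [([250.2, 176.7], 10, [0.6517, 0.1507]), ([226.1, 189.8], 9, [0.6079, 0.2085]), ([273.6, 190.3], 7, [0.6228, 0.0841]), ([225.1, 216.2], 8, [0.5372, 0.1998]), ([241.0, 216.3], 7, [0.5425, 0.1589]), ([273.5, 217.0], 6, [0.5516, 0.0748]), ([248.6, 230.3], 7, [0.5086, 0.134])]
top red [([287.6, 200.2], 30, [0.5857, 0.0438])]
top blk []
scene pin [([313.0, 191.5], 4, [0.5018, 0.132]), ([290.0, 202.0], 7, [0.5483, 0.0741]), ([337.3, 202.2], 6, [0.5298, 0.2002]), ([290.0, 224.0], 5, [0.6205, 0.0832]), ([315.2, 234.8], 4, [0.6441, 0.1502])]
scene red [([276.4, 196.4], 21, [0.5869, 0.0427])]
scene blk [([313.4, 215.1], 78, [0.5862, 0.1402])]
```

```bash
cat >> h.py <<'E'
def go(target, yaxis=(1,0,0)):
    """shift in current tool axes (cm) and the turn about tool x to bring tool y along +-yaxis"""
    s=r.get_state(); M=R.from_euler('xyz',s['eef_rot'],degrees=True).as_matrix()
    print('t',round(s['time_s'],2),'tcp',np.round(s['tcp_pos'],4),'F',np.round(s['contact_force'],1),'w',round(s['gripper_width'],4))
    print('x',np.round(M[:,0],3),'y',np.round(M[:,1],3),'z',np.round(M[:,2],3))
    print('shift cm',np.round(M.T@(np.array(target)-s['tcp_pos'])*100,2))
    for sg in (1,-1):
        a=np.array(yaxis)*sg; print('turn',sg,round(np.arctan2(a@M[:,2],a@M[:,1]),3))
C=np.array([.580,.142]); ex=np.array([.061,-.998]); ey=np.array([.998,.061])
def cw(x,y,z): return np.array([*(C+ex*x+ey*y),z])
E
python3 -c "
from h import *
go(cw(.06,0,.20),(*ey,0)); print(cw(.06,0,.2))"
```

```text
t 1.3 tcp [0.254  0.6253 0.2265] F [0.2 0.5 0.2] w 0.0875
x [ 0. -0. -1.] y [-0.376 -0.927  0.   ] z [-0.927  0.376 -0.   ]
shift cm [  2.66  37.92 -50.98]
turn 1 -2.018
turn -1 1.124
[0.58366 0.08212 0.2    ]
```

```bash
python3 -m creep '[[0,0,0,0,2.9,-3.9,0],[0,0,0,0,2.9,-3.9,0],[0,0,0,0,2.9,-3.9,0],[0,0,0,0,2.9,-3.9,0],[0,0,0,0,2.9,-3.9,0],[0,0,0,0,2.9,-3.9,0],[0,0,0,0,2.9,-3.9,0],[0,0,0,0,2.9,-3.9,0]]' 10; python3 -m creep '[[0.14,0,0,0,0,0,0],[0.14,0,0,0,0,0,0],[0.14,0,0,0,0,0,0],[0.14,0,0,0,0,0,0],[0.14,0,0,0,0,0,0],[0.14,0,0,0,0,0,0],[0.14,0,0,0,0,0,0],[0.14,0,0,0,0,0,0]]'; python3 -c "
from h import *
go(cw(.06,0,.20),(*ey,0))"
```

```text
time_s: 2.1
tcp_pos: [0.4565, 0.2913, 0.227]
eef_rot: [-108.7, 89.9, 49.2]
contact_force: [1.2, 1.4, 0.8]
gripper_width: 0.0292
time_s: 2.9
tcp_pos: [0.4558, 0.293, 0.2267]
eef_rot: [-49.7, 90.0, 43.7]
contact_force: [-0.6, -1.0, -0.6]
gripper_width: 0.0006
t 2.9 tcp [0.4558 0.293  0.2267] F [-0.6 -1.  -0.6] w 0.0006
x [ 0.  0. -1.] y [-0.998 -0.059 -0.   ] z [-0.059  0.998  0.   ]
shift cm [  2.67 -11.51 -21.81]
turn 1 3.14
turn -1 -0.002
```

```bash
python3 -m creep '[[0,0,0,0,-2.3,-4.2,0],[0,0,0,0,-2.3,-4.2,0],[0,0,0,0,-2.3,-4.2,0],[0,0,0,0,-2.3,-4.2,0],[0,0,0,1.5,-2.3,-4.2,0],[0,0,0,1,0,0,0],[0,0,0,0,0,0,0]]'
python3 - <<'E'
from h import *
go(cw(.06,0,.12),(*ey,0))
c=cam('wrist'); im,d=r.capture('wrist'); np.save('w1.npy',d)
for q in [cw(.098,0,.131),cw(0,0,.08),cw(.128,0,.075)]: print(proj('wrist',q,c))
cv2.imwrite('pics/w1.png',im)
E
```

```text
time_s: 3.6
tcp_pos: [0.5835, 0.0895, 0.1998]
eef_rot: [104.4, 89.8, -162.1]
contact_force: [-0.3, 0.7, 0.1]
gripper_width: 0.0003
t 3.6 tcp [0.5835 0.0895 0.1998] F [-0.3  0.7  0.1] w 0.0003
x [-0.003 -0.001 -1.   ] y [-0.998 -0.062  0.003] z [-0.062  0.998 -0.001]
shift cm [ 7.98  0.   -0.73]
turn 1 -3.141
turn -1 0.001
[282.31628115 153.86900928]
[281.81751436 259.13581635]
[281.9717752  105.30149358]
```

View pics/w1.png

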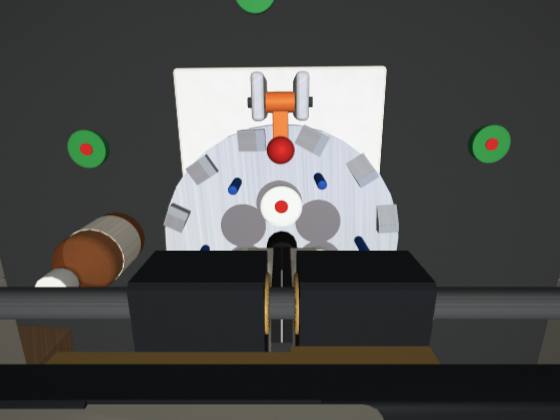

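```bash
python3 -m creep '[[0,0,0,3.9,0,0,0],[0,0,0,3.9,0,0,0],[0,0,0,0,0,-1,0],[0,0,0,0,0,-1,0],[0,0,0,0,0,-0.8,0],[0,0,0,0,0,-0.6,0],[0,0,0,0,0,-0.6,0],[0,0,0,0,0,-0.6,0]]';python3 -m creep '[[0,0,0,0,0,-0.6,0],[0,0,0,0,0,-0.6,0],[0,0,0,0,0,-0.6,0],[0,0,0,0,0,-0.6,0],[0,0,0,0,0,-0.6,0],[0,0,0,0,0,-0.5,0],[0,0,0,0,0,0,0]]'
python3 - <<'E'
from h import *
go(cw(.06,0,.20),(*ey,0))
im,d=r.capture('wrist'); im2,_=r.capture('scene')
im2=cv2.resize(im2[160:280,230:390],(560,420),interpolation=3)
cv2.imwrite('pics/w2.png',np.hstack([cv2.resize(im[:,100:460],(400,466)),cv2.resize(im2,(400,466))]))
E
```

```text
time_s: 4.45
tcp_pos: [0.5875, 0.0447, 0.1246]
eef_rot: [-71.6, 89.9, 22.1]
contact_force: [0.1, -0.6, -0.9]
gripper_width: 0.0008
time_s: 5.15
tcp_pos: [0.5893, 0.0095, 0.1235]
eef_rot: [111.0, 90.0, -155.3]
contact_force: [0.9, -0.4, -0.3]
gripper_width: 0.0004
t 5.15 tcp [0.5893 0.0095 0.1235] F [ 0.9 -0.4 -0.3] w 0.0004
x [-0. -0. -1.] y [-0.998 -0.064  0.   ] z [-0.064  0.998 -0.   ]
shift cm [-7.65  0.09  7.28]
turn 1 -3.138
turn -1 0.003
```

View pics/w2.png

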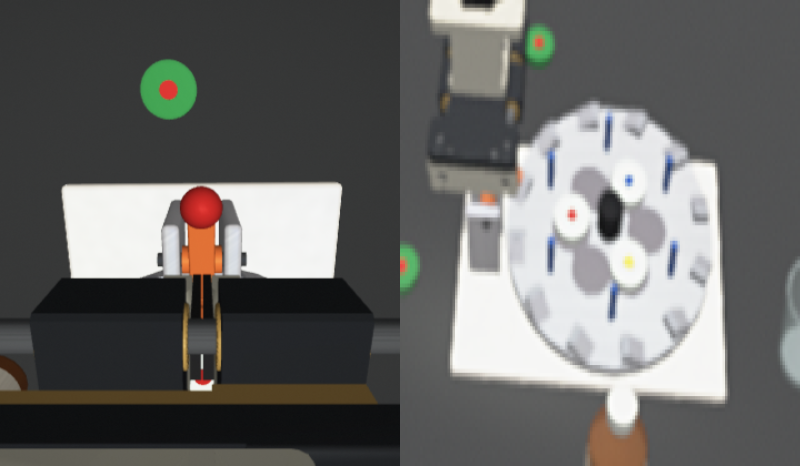

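```bash
python3 -m creep '[[0,0,0,-1,0,2,0],[0,0,0,-2,2,3,0],[0,0,0,0,3,2.5,0],[0,0,0,0,2,1,0],[0,0,0,0,0,0,0]]'
python3 - <<'E'
from h import *
c=cam('wrist'); im,d=r.capture('wrist')
h=cv2.cvtColor(im,cv2.COLOR_BGR2HSV); m=cv2.inRange(h,(0,170,60),(5,255,255)); n,l,s,k=cv2.connectedComponentsWithStats(m)
for i in range(1,n):
    if s[i][4]>80:
        dd=np.median(d[l==i]); p=unproj('wrist',*k[i],dd,c); print(s[i][4],np.round(k[i]),np.round(p,4),'r',np.round((p[:2]-C)@ex,3))
go((.512,.106,.072),(*ey,0))
im,_=r.capture('top'); cv2.imwrite('pics/top1.png',im);im,_=r.capture('scene'); cv2.imwrite('pics/scene1.png',im)
import fit
for n,o in fit.fit(('pics/top1.png','pics/scene1.png')).items(): print(n,[np.round(plane(n,*q,.0675)[:2],4).tolist() for q,a in o['pin']])
E
```

```text
time_s: 5.75
tcp_pos: [0.5118, 0.0917, 0.1541]
eef_rot: [-9.6, 90.0, 84.2]
contact_force: [0.4, 0.4, 0.1]
gripper_width: 0.0004
399 [131.   6.] [ 0.5908 -0.024   0.1277] r 0.166
144 [440. 142.] [0.381  0.0376 0.0126] r 0.092
158 [186. 214.] [0.5837 0.0991 0.0627] r 0.043
t 5.8 tcp [0.5132 0.0914 0.1542] F [ 0.1 -0.9  0.2] w 0.0006
x [ 0.001  0.001 -1.   ] y [-0.998 -0.067 -0.001] z [-0.067  0.998  0.   ]
shift cm [8.22 0.03 1.46]
turn 1 -3.135
turn -1 0.006
top []
scene [[0.5018, 0.132], [0.5483, 0.0741], [0.5298, 0.2002], [0.6205, 0.0832], [0.6441, 0.1502]]
```

```bash
python3 -m creep '[[0,0,0,4.1,0,0.5,0],[0,0,0,4.1,0,0,0],[0,0,0,0,0,0,0],[0,0,0,0,0,1,0],[0,0,0,0,0,1,0],[0,0,0,0,0,0.5,0],[0,0,0,0,0,0,0]]'; python3 -m creep '[[0,0,0,0,0,0.5,0],[0,0,0,0,0,0.5,0],[0,0,0,0,0,0.5,0],[0,0,0,0,0,0.5,0],[0,0,0,0,0,0.5,0],[0,0,0,0,0,0.4,0],[0,0,0,0,0,0,0]]'
cat > wh.py <<'E'
from h import *
import fit,sys
t=sys.argv[1]
im,_=r.capture('top'); cv2.imwrite(f'pics/top{t}.png',im);im,_=r.capture('scene'); cv2.imwrite(f'pics/scene{t}.png',im)
for n,o in fit.fit((f'pics/top{t}.png',f'pics/scene{t}.png')).items():
    for q,a in o['pin']:
        p=plane(n,*q,.0675)[:2]-C; rad=np.hypot(*p); an=np.degrees(np.arctan2(p[1],p[0]))+86.5
        if abs(rad-.072)<.008: print(n,np.round(p+C,3),'r',round(rad,4),'ang-30 mod 60',round((an-30+30)%60-30,1))
    print(n,'red',[(np.round(q).tolist(),int(a)) for q,a in o['red']])
go((.512,.106,.072),(*ey,0))
E
python3 wh.py 2
```

```text
time_s: 6.6
tcp_pos: [0.5129, 0.1218, 0.073]
eef_rot: [-62.4, 89.8, 31.4]
contact_force: [-0.3, -0.6, 0.3]
gripper_width: 0.0008
time_s: 7.3
tcp_pos: [0.5111, 0.1504, 0.0719]
eef_rot: [-71.1, 89.9, 22.7]
contact_force: [4.2, -1.4, -0.9]
gripper_width: 0.0003
top [0.648 0.117] r 0.0725 ang-30 mod 60 -23.8
top [0.592 0.07 ] r 0.0732 ang-30 mod 60 -24.1
top [0.524 0.097] r 0.0717 ang-30 mod 60 -24.5
top red [([316.0, 202.0], 33)]
scene [0.591 0.069] r 0.0736 ang-30 mod 60 -25.1
scene [0.638 0.115] r 0.0644 ang-30 mod 60 -28.3
scene [0.629 0.187] r 0.0664 ang-30 mod 60 -20.7
scene red [([248.0, 197.0], 24)]
t 7.4 tcp [0.5106 0.1498 0.0718] F [ 2.4 -0.8  0.2] w 0.0005
x [ 0.001  0.    -1.   ] y [-0.998 -0.065 -0.001] z [-0.065  0.998  0.   ]
shift cm [-0.03  0.14 -4.38]
turn 1 -3.137
turn -1 0.004
```

```bash
python3 -m creep '[[0,0,0,0,0,0.2,0],[0,0,0,0,0,0.15,0],[0,0,0,0,0,0,0],[0,0,0,0,0,-1,0],[0,0,0,0,0,-1,0],[0,0,0,-3,0,0,0],[0,0,0,-4,0,0,0],[0,0,0,-2,0,0,0]]'; python3 wh.py 3; python3 -c "
from h import *
go(cw(.205,0,.112),(*ey,0))"
```

```text
time_s: 8.2
tcp_pos: [0.512, 0.1324, 0.1645]
eef_rot: [-68.2, 89.8, 25.5]
contact_force: [0.3, 0.4, -0.1]
gripper_width: 0.0009
top [0.645 0.112] r 0.0716 ang-30 mod 60 -28.6
top [0.587 0.069] r 0.073 ang-30 mod 60 -27.8
top [0.522 0.1  ] r 0.072 ang-30 mod 60 -27.4
top red [([316.0, 202.0], 33)]
scene [0.587 0.068] r 0.074 ang-30 mod 60 -28.2
scene [0.64  0.112] r 0.0676 ang-30 mod 60 29.8
scene [0.63  0.185] r 0.0654 ang-30 mod 60 -23.0
scene red [([248.0, 197.0], 24)]
t 8.3 tcp [0.5127 0.133  0.1649] F [-0.1 -0.1  0.4] w 0.0
x [ 0.005  0.003 -1.   ] y [-0.998 -0.065 -0.005] z [-0.065  0.998  0.003]
shift cm [ 9.28  0.29 -2.71]
turn 1 -3.138
turn -1 0.004
t 8.3 tcp [0.5127 0.133  0.1649] F [-0.1 -0.1  0.4] w 0.0
x [ 0.005  0.003 -1.   ] y [-0.998 -0.065 -0.005] z [-0.065  0.998  0.003]
shift cm [  5.27  -6.67 -20.04]
turn 1 -3.138
turn -1 0.004
```

```bash
python3 -m creep '[[0,0,0,0,0,-4.8,0],[0,0,0,0,0,-4.8,0],[0,0,0,0,0,-4.8,0],[0,0,0,0,-2,-4.5,0],[0,0,0,0,-2.5,-1.1,0],[0,0,0,0,-2.2,0,0],[0,0,0,0,0,0,0]]';  python3 -c "
from h import *
go(cw(.205,0,.112),(*ey,0))
c=cam('wrist'); im,d=r.capture('wrist'); print(proj('wrist',cw(.169,0,.123),c)); cv2.imwrite('pics/w3.png',im)"
```

```text
time_s: 9.0
tcp_pos: [0.5922, -0.0638, 0.16]
eef_rot: [99.5, 89.9, -166.9]
contact_force: [-0.9, 0.6, -0.8]
gripper_width: 0.0004
t 9.0 tcp [ 0.5922 -0.0638  0.16  ] F [-0.9  0.6 -0.8] w 0.0004
x [-0.002 -0.    -1.   ] y [-0.998 -0.063  0.002] z [-0.063  0.998 -0.   ]
shift cm [ 4.8  -0.05  0.12]
turn 1 -3.14
turn -1 0.002
[281.49534822 292.60318132]
```

```bash
python3 -m creep '[[0,0,0,3,0,0,0],[0,0,0,1.8,0,0,0],[0,0,0,0,0,0.8,0],[0,0,0,0,0,0.8,0],[0,0,0,0,0,0.7,0],[0,0,0,0,0,0.7,0],[0,0,0,0,0,0.7,0],[0,0,0,0,0,0.7,0]]'; python3 -m creep '[[0,0,0,0,0,0.6,0],[0,0,0,0,0,0.6,0],[0,0,0,0,0,0.5,0],[0,0,0,0,0,0.5,0],[0,0,0,0,0,0.3,0],[0,0,0,0,0,0,0],[0,0,0,0,0,0,0]]'; python3 wh.py 4
```

```text
time_s: 9.85
tcp_pos: [0.5884, -0.0175, 0.1142]
eef_rot: [-74.4, 89.9, 19.4]
contact_force: [0.3, 0.4, 0.0]
gripper_width: 0.0004
time_s: 10.55
tcp_pos: [0.5866, 0.0065, 0.1136]
eef_rot: [109.0, 90.0, -157.2]
contact_force: [0.4, -0.7, 0.2]
gripper_width: 0.0008
top [0.587 0.069] r 0.073 ang-30 mod 60 -27.8
top [0.522 0.1  ] r 0.072 ang-30 mod 60 -27.4
top red []
scene [0.587 0.068] r 0.074 ang-30 mod 60 -28.2
scene [0.64  0.112] r 0.0676 ang-30 mod 60 29.8
scene [0.63  0.185] r 0.0654 ang-30 mod 60 -23.0
scene red [([277.0, 196.0], 11)]
t 10.65 tcp [0.5866 0.0063 0.1136] F [-0.1 -0.7 -0.1] w 0.0006
x [-0. -0. -1.] y [-0.998 -0.065  0.   ] z [-0.065  0.998 -0.   ]
shift cm [ 4.16  6.8  10.43]
turn 1 -3.138
turn -1 0.004
```

Ball is back near its initial pixel (276.4, 196.4 in scene). Retreat and check.

```bash
python3 -m creep '[[0,0,0,0,0,-1.5,0],[0,0,0,0,0,-2.5,0],[0,0,0,-3,0,-4,0],[0,0,0,-4,0,-4,0],[0,0,0,-2,0,-2,0],[0,0,0,0,0,0,0],[0,0,0,0,0,0,0]]'; python3 wh.py 5
python3 - <<'E'
from h import *
a=cv2.imread('pics/top5.png')[130:260,190:330]; b=cv2.imread('pics/scene5.png')[170:300,230:370]
cv2.imwrite('pics/end.png',np.hstack([cv2.resize(x,(400,372),interpolation=3) for x in (a,b)]))
for n in ('top','scene'):
    for q in (cw(.098,0,.131),): print(n,proj(n,q))
E
```

```text
time_s: 11.35
tcp_pos: [0.595, -0.1295, 0.199]
eef_rot: [-52.0, 90.0, 41.6]
contact_force: [-0.4, 0.6, -0.9]
gripper_width: 0.0001
top [0.638 0.184] r 0.0719 ang-30 mod 60 -27.4
top [0.572 0.214] r 0.0722 ang-30 mod 60 -27.5
top red []
scene [0.587 0.068] r 0.074 ang-30 mod 60 -28.2
scene [0.64  0.112] r 0.0676 ang-30 mod 60 29.8
scene [0.63  0.185] r 0.0654 ang-30 mod 60 -23.0
scene red [([276.0, 196.0], 21)]
t 11.45 tcp [ 0.5945 -0.1284  0.1979] F [-0.9 -0.6  0.1] w 0.0003
x [-0.002  0.    -1.   ] y [-0.998 -0.065  0.002] z [-0.065  0.998  0.   ]
shift cm [12.61  6.7  23.92]
turn 1 -3.138
turn -1 0.004
top [287.43286093 200.0542741 ]
scene [277.07356852 196.18018116]
```

View pics/end.png

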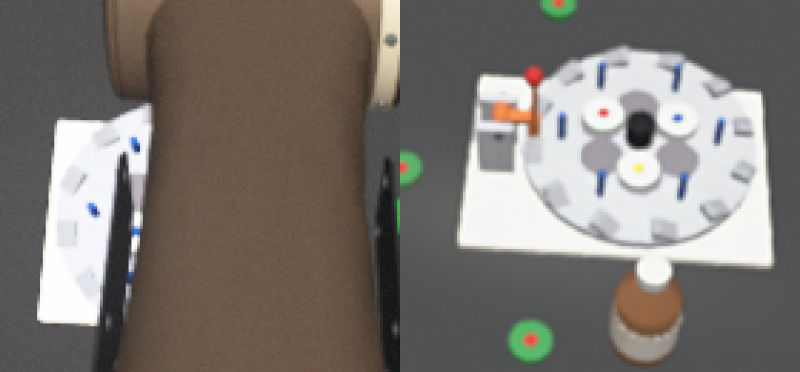

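```bash
python3 -c "
from h import *
import fit
o=fit.fit(('pics/top0.png','pics/scene5.png'))['scene']['red']; print(o)
r.close_job()"
```

```text
[(array([276.42857143, 196.38095238]), np.int32(21))]
the job is handed in; nothing more can be done
```

The carousel is turned back one notch with the pawl down again, and I handed the job in at about 11.5 s; it reported no verdict.

I tipped the pawl back with the closed fingertips and pushed the near-side blue pin about 38 mm. Then I pushed the ball back so the pawl dropped, and moved clear.

- **Pawl tipped:** the ball was measured 166 mm from the wheel's axis, against 169 mm expected.
- **Wheel:** the top camera's last pictures give about -27.5° (-0.48 rad), inside the gap of -0.558 to -0.384. Single pin readings in the scene camera scatter from -23° to -30°; it sees the pins foreshortened, so I trusted the top camera.
- **Pawl down:** the ball is back on its starting pixel in the scene camera (276.4, 196.4). The arm blocked the top camera's view of it at the end.
- **Dishes and surroundings:** in the last scene picture the three dishes lie between their gaps as before. The bottle was the only one of the surrounding objects in that view, and it looked unmoved by eye. I did not re-check the beaker, tip box, jar or pipette, but the arm kept well clear of them.
- **Forces:** the readings at the end of each move never went above about 5 N.

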